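# Put the reagent bottles back on their own dosing scales

## Robot

A 7-joint arm with a two-finger parallel gripper is mounted at the origin on the work surface. World frame = base frame: x ahead of the robot, y to its left, z up, the work surface at z = 0. Lengths are in m, angles in rad, forces in N, time in s.
With the tool pointing down it reaches from about 0.4 to 0.875 m from the base axis. Payload 19.3 kg.
Tool frame: the origin (TCP) lies midway between the tips of the shut fingers; the grasp point (between the pads) lies bot.grip_point_offset behind it (bot.grip_point_offset is the distance from the TCP to the grasp point, in m); z points along the fingers, y is the line along which they close (so a half turn about z gives the same grasp; the last joint's range is limited). The gripper opens to 85 mm and grips with 20 to 120 N. Pads are 22 mm wide; open, the fingers measure 114 mm over their backs; the gripper's body (76 mm by 85 mm) begins 54 mm behind the grasp point. The pads swing forward as they close: fully open they stand 13 mm farther back than shut.
Start: joints at [-0.07, 0.521, -0.036, 1.599, 0.021, 1.021, -0.113], TCP at [0.625, -0, 0.231] pointing down, gripper open.
Joint ranges: [-2.91, 2.91], [-0.3, 2.13], [-1.5, 1.42], [0.17, 2.43], [-1.26, 4.41], [0.16, 1.93], [-2.52, 2.52]. Speed limits (rad/s): [1.89, 1.89, 2.39, 2.39, 3.01, 3.01, 3.01].

## Interface

Orientations are given as a rotation vector (axis times angle).
In Python, from workcell import bot gives the robot as it stands.
- The arm moves only by the tool move_arm, never from a script. Its argument "deltas" is a list of rows, each an object with "jaw": the gripper's target within -1 to 1 (fully open at 1, half-way at 0, shut at -1); "xyz": the shift along the tool's x, y, z in units of 25 mm (1.0 is 25 mm), a list of three; "angular": the turn, a rotation vector about the tool's x, y, z in units of 6 degrees (1.0 is 6 degrees), a list of three. In form: [{"jaw": jaw, "xyz": [dx, dy, dz], "angular": [rx, ry, rz]}, ...]. A call has 1 to 8 rows; each row is the pose to reach, as a shift and turn from the pose commanded when the call began, along the tool's axes at that moment; what a row does not reach only later rows make up. A row lasts 1/12 s, in which the tool goes at most 41.7 mm and 7.16 degrees, less where a joint would pass 70% of its speed; a pose out of reach is approached as far as the arm can. A call with a gripper value outside its range is refused whole. The fingers move at their own pace and stop on an object; "force" is the grip in N (left out, the last holds). Time passes only in rows, so rows that repeat a pose let the fingers close. It gives the time, the measured TCP pose, the force, the opening and the grip force at its end, in the units of the state.
- bot.get_state(): the state, without advancing time (a new reading comes with each control period).
- bot.capture(name): name is "scene" or "side" or "wrist"; returns a dict with "img" (400x640x3 uint8, red, green, blue), "fx", "fy", "cx", "cy" (pixels), "R" (3x3) and "t" (3): a world point X has camera coordinates R X + t; the wrist camera has in their place "hand_eye" (4x4, takes a point from camera to tool coordinates, whose origin is the TCP and whose axes are the flange's). Camera axes: x right, y down, z forward; pixel columns grow to the right and rows downward; lengths in m; the calibration is good to about 2 mm. A picture is of the moment at which its call begins: read the wrist's pose just before it. There is no depth.
- bot.hand_in(): hands the job in; it is judged then, once.
Trained networks look in the newest picture that a camera, given by its name, has taken for a name from the list of things; names that differ only in an ending like _2 or _b are one class to them, and where a whole thing is asked for, a point or a joint stands for the part that bears it (a point fixed in the world has none). Each returns a list of dicts, best first, with "score" (0 to 1); they miss things now and then, are a little off and sometimes report something else, mostly with a low value. They report only what shows in the picture. A call takes as long as a camera call. They do not tell look-alikes from the thing itself.
- bot.spot_in(camera, target): "extent" ([centre column, centre row, width, height] in pixels, round what is visible of it).
The state is a dict: "clock": time; "joint_pos": joint angles; "joint_velocities": joint speeds; "tau": joint torques, N m; "tcp_pos": TCP position; "ee_rot": TCP orientation; "contact_force": force on the tool from outside, world axes, zero at the start; "moment": the same for the moment, N m; "finger_gap": finger opening in m; "grasp_force": force on a finger pad.
Only numpy, scipy, OpenCV 4.12 (cv2) and the standard library are available. Lean on these libraries where they do the work, as an engineer would, in place of code of your own. Each camera call takes 0.05 s, during which the arm holds its last target. There are 200 camera calls.

## Task

The three capped bottles are standing on the wrong dosing scales: rearrange them so that each stands upright and inside the white ring on the mat that matches its cap colour. Use the empty grey scale to park a bottle on the way, standing it inside the ring there and letting go, and leave the grey scale empty at the end. Keep the glass bottles upright, set them down without dropping them, and leave the beaker, jar and wrench alone.

Things in the scene. Friction and masses are not known exactly. Their poses are not given: they have to be found in the camera images.
- bottle_red: Loose amber glass bottle with a ribbed red screw cap, rigid and sealed, 0.13 to 0.25 kg. Round: body 50 mm diameter up to 62 mm, shoulder narrowing to a neck 34 mm wide at 75 mm, cap 40 mm diameter from 84 to 112 mm (its top). Origin: centre of the underside; z up along the bottle. Starts standing near the middle of one of the mats that is not of its cap's colour.
- bottle_blue: Loose amber glass bottle with a ribbed blue screw cap, rigid and sealed, 0.13 to 0.25 kg. Round: body 50 mm diameter up to 62 mm, shoulder narrowing to a neck 34 mm wide at 75 mm, cap 40 mm diameter from 84 to 112 mm (its top). Origin: centre of the underside; z up along the bottle. Starts standing near the middle of one of the mats that is not of its cap's colour.
- bottle_yellow: Loose amber glass bottle with a ribbed yellow screw cap, rigid and sealed, 0.13 to 0.25 kg. Round: body 50 mm diameter up to 62 mm, shoulder narrowing to a neck 34 mm wide at 75 mm, cap 40 mm diameter from 84 to 112 mm (its top). Origin: centre of the underside; z up along the bottle. Starts standing near the middle of one of the mats that is not of its cap's colour.
- scale_red: Dosing scale with a red square mat, fixed to the bench. White housing 104 x 104 mm, its display nose reaching 75 mm along the scale's own -x. The mat, 96 x 96 mm, is its flat top, 30 mm above the bench, with a white ring (74 mm inside) at its centre. Origin: centre of the underside, 30 mm below the mat's centre. The red-capped bottle belongs on it.
- scale_blue: Dosing scale with a blue square mat, fixed to the bench. White housing 104 x 104 mm, its display nose reaching 75 mm along the scale's own -x. The mat, 96 x 96 mm, is its flat top, 30 mm above the bench, with a white ring (74 mm inside) at its centre. Origin: centre of the underside, 30 mm below the mat's centre. The blue-capped bottle belongs on it.
- scale_yellow: Dosing scale with a yellow square mat, fixed to the bench. White housing 104 x 104 mm, its display nose reaching 75 mm along the scale's own -x. The mat, 96 x 96 mm, is its flat top, 30 mm above the bench, with a white ring (74 mm inside) at its centre. Origin: centre of the underside, 30 mm below the mat's centre. The yellow-capped bottle belongs on it.
- scale_grey: Dosing scale with a grey square mat, fixed to the bench. White housing 104 x 104 mm, its display nose reaching 75 mm along the scale's own -x. The mat, 96 x 96 mm, is its flat top, 30 mm above the bench, with a white ring (74 mm inside) at its centre. Origin: centre of the underside, 30 mm below the mat's centre. No bottle's own: starts empty, for parking.
- beaker: Bystander: loose clear plastic beaker, 70 mm wide at the rim, 85 mm tall, standing open end up. Origin: centre of the underside.
- jar: Bystander: loose closed jar with a white cap and paper label, 52 mm diameter, 70 mm tall. Origin: centre of the underside.
- wrench: Bystander: loose steel wrench, 150 mm long, lying flat on the bench beyond the scales, along its own x. Origin: middle of its underside.
Not all that is in view belongs to the job. Leave any green look-alike of the bottle_yellow alone. Leave any green look-alike of the bottle_red alone.

How it is judged:
On the way:
1. one of the bottles stands released inside the ring of the grey scale (((horizontal distance between bottle_red and scale_grey below 0.015 m and z of bottle_red in the frame of scale_grey between 0.026 and 0.034 m and angle between bottle_red's own z axis and vertical below 0.1 rad and linear speed of bottle_red below 0.02 m/s and contact force between the fingers and bottle_red below 0.1 N) or (horizontal distance between bottle_blue and scale_grey below 0.015 m and z of bottle_blue in the frame of scale_grey between 0.026 and 0.034 m and angle between bottle_blue's own z axis and vertical below 0.1 rad and linear speed of bottle_blue below 0.02 m/s and contact force between the fingers and bottle_blue below 0.1 N) or (horizontal distance between bottle_yellow and scale_grey below 0.015 m and z of bottle_yellow in the frame of scale_grey between 0.026 and 0.034 m and angle between bottle_yellow's own z axis and vertical below 0.1 rad and linear speed of bottle_yellow below 0.02 m/s and contact force between the fingers and bottle_yellow below 0.1 N))), for 0.2 s.
At the end, for the whole second after the job is handed in: Each bottle stands on the scale whose mat has its cap's colour: bottle axis within 15 mm of the mat's centre, underside on the mat (within 4 mm), upright within 0.1 rad, released and at rest; the grey scale is empty (no bottle within 70 mm of its centre) (horizontal distance between bottle_red and scale_red below 0.015 m and z of bottle_red in the frame of scale_red between 0.026 and 0.034 m and angle between each of bottle_red, bottle_blue, bottle_yellow's own z axis and vertical below 0.1 rad and linear speed of each of bottle_red, bottle_blue, bottle_yellow below 0.02 m/s and contact force between the fingers and bottle_red below 0.1 N and horizontal distance between bottle_blue and scale_blue below 0.015 m and z of bottle_blue in the frame of scale_blue between 0.026 and 0.034 m and contact force between the fingers and bottle_blue below 0.1 N and horizontal distance between bottle_yellow and scale_yellow below 0.015 m and z of bottle_yellow in the frame of scale_yellow between 0.026 and 0.034 m and contact force between the fingers and bottle_yellow below 0.1 N and horizontal distance between each of bottle_red, bottle_blue, bottle_yellow and scale_grey above 0.07 m); the robot touches nothing.
It fails at once if a bottle is tipped by more than 0.5 rad (angle between any of bottle_red, bottle_blue, bottle_yellow's own z axis and vertical above 0.5 rad).
It fails at once if a bottle is dropped: in free air, touched by nothing, with its underside more than 25 mm above the mats ((contact force between bottle_red and anything else below 0.01 N and height (world z) of bottle_red above 0.055 m) or (contact force between bottle_blue and anything else below 0.01 N and height (world z) of bottle_blue above 0.055 m) or (contact force between bottle_yellow and anything else below 0.01 N and height (world z) of bottle_yellow above 0.055 m)).
It fails at once if the beaker, jar or wrench is moved by more than 30 mm (distance of any of beaker, jar, wrench from where it was at the start of the episode above 0.03 m).
It also fails if it takes over 112 s, if anything falls off the work surface, if the arm or the gripper's body presses on something with over 40 N, if the wrist force passes 120 N, or if a joint passes its speed limit or range.

## Working session

There is one attempt and no reset: what is moved stays moved. The work goes in short steps, Python scripts to look and compute and a tool call to move; the robot and the scene stay as the last step left them, time stands still between calls to the robot, and variables do not carry over. Pictures are saved under pics/ and viewed, at most 14 in all, crops included, and the job is handed in when it is done.

Besides the shell and the picture viewer there is one more tool, called after "Request:" as name(argument=value, ...), one argument or row to a line, values as JSON. move_arm: Moves the arm, as the interface text tells. Its arguments: {"type":"object","properties":{"deltas":{"type":"array","items":{"type":"object","properties":{"jaw":{"type":"number"},"xyz":{"type":"array","items":{"type":"number"}},"angular":{"type":"array","items":{"type":"number"}}}}},"force":{"type":"number"}},"required":["deltas"]}

```bash
mkdir -p pics; cat > h.py <<'E'
import numpy as np, cv2
from scipy.spatial.transform import Rotation as Ro
from workcell import bot
def snap(c,name=None):
    s=bot.get_state(); d=bot.capture(c)
    if name: cv2.imwrite('pics/'+name,cv2.cvtColor(d['img'],cv2.COLOR_RGB2BGR))
    if 'hand_eye' in d:
        T=np.eye(4);T[:3,:3]=Ro.from_rotvec(s['ee_rot']).as_matrix();T[:3,3]=s['tcp_pos']
        W=np.linalg.inv(T@np.array(d['hand_eye'])); d['R'],d['t']=W[:3,:3],W[:3,3]
    d['R']=np.array(d['R']);d['t']=np.array(d['t'])
    return d
def ray(d,u,v):
    r=d['R'].T@np.array([(u-d['cx'])/d['fx'],(v-d['cy'])/d['fy'],1]); return -d['R'].T@d['t'],r
def onz(d,u,v,z):
    o,r=ray(d,u,v); return o+r*(z-o[2])/r[2]
def proj(d,X):
    p=d['R']@np.array(X)+d['t']; return np.array([d['fx']*p[0]/p[2]+d['cx'],d['fy']*p[1]/p[2]+d['cy']])
def tri(obs):
    A=np.zeros((3,3));b=np.zeros(3)
    for d,u,v in obs:
        o,r=ray(d,u,v); r=r/np.linalg.norm(r); P=np.eye(3)-np.outer(r,r); A+=P;b+=P@o
    return np.linalg.solve(A,b)
E
python3 - <<'E'
from h import *
s=bot.get_state(); print(s, bot.grip_point_offset)
N=['bottle_red','bottle_blue','bottle_yellow','scale_red','scale_blue','scale_yellow','scale_grey','beaker','jar','wrench']
for c in ['scene','side','wrist']:
    d=snap(c,c+'0.png')
    print(c,-d['R'].T@d['t'], d['fx'])
    for n in N: print(n,[(np.round(x['extent']).tolist(),round(x['score'],2)) for x in bot.spot_in(c,n)])
E
```

```text
{'clock': 0.0, 'joint_pos': array([-0.07021517,  0.5220242 , -0.03632308,  1.59999363,  0.0212387 ,
        1.02111242, -0.11279179]), 'joint_velocities': array([-6.40921139e-04,  1.38688021e-03,  1.54793274e-04, -1.19191877e-03,
       -6.78283862e-04, -5.85760548e-07, -2.51363513e-04]), 'tau': array([-4.24098413e-03, -9.27110124e+01,  1.97758444e+00, -3.69928443e+01,
        1.76317629e-02,  8.19846697e-03, -6.58496788e-05]), 'tcp_pos': array([ 6.24663430e-01, -4.09848786e-05,  2.30724596e-01]), 'ee_rot': array([-2.22089425e+00, -2.22096007e+00,  1.40289658e-03]), 'contact_force': array([ 0.10948208, -0.15117244, -0.34627822]), 'moment': array([ 0.06205904, -0.01114421,  0.00321156]), 'grasp_force': 0.0, 'finger_gap': 0.08512282535245012} 0.0187
scene [ 1.35693837 -0.39210572  0.57775622] 406.6170074340878
bottle_red [([322.0, 158.0, 19.0, 34.0], 0.75), ([345.0, 160.0, 18.0, 32.0], 0.72)]
bottle_blue [([239.0, 176.0, 21.0, 45.0], 0.89), ([412.0, 201.0, 56.0, 36.0], 0.39)]
bottle_yellow [([320.0, 198.0, 24.0, 52.0], 0.79), ([363.0, 202.0, 24.0, 47.0], 0.59)]
scale_red [([318.0, 227.
[... 947 characters left out ...]
0, 29.0], 0.76)]
wrench [([347.0, 180.0, 49.0, 28.0], 0.9)]
wrist [0.62566414 0.07249291 0.37350601] 281.57496097490616
bottle_red [([83.0, 30.0, 133.0, 61.0], 0.86), ([147.0, 146.0, 112.0, 52.0], 0.84), ([439.0, 126.0, 34.0, 126.0], 0.33)]
bottle_blue [([159.0, 329.0, 45.0, 93.0], 0.57)]
bottle_yellow [([322.0, 113.0, 48.0, 51.0], 0.95), ([185.0, 286.0, 88.0, 72.0], 0.29)]
scale_red [([309.0, 201.0, 100.0, 86.0], 0.58)]
scale_blue [([176.0, 141.0, 121.0, 96.0], 0.82)]
scale_yellow [([186.0, 286.0, 87.0, 73.0], 0.89)]
scale_grey [([316.0, 9.0, 114.0, 18.0], 0.94)]
beaker [([325.0, 332.0, 22.0, 9.0], 0.53)]
jar []
wrench [([439.0, 126.0, 33.0, 122.0], 0.79), ([327.0, 330.0, 22.0, 9.0], 0.74)]
```

View pics/scene0.png

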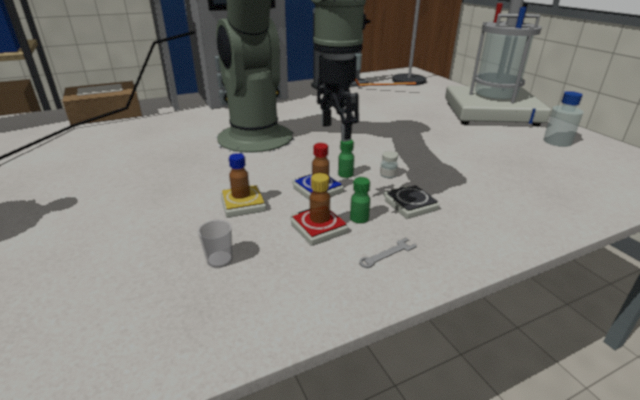

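View pics/side0.png

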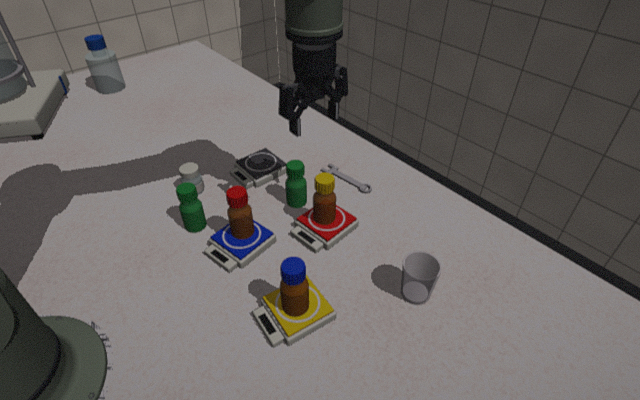

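View pics/wrist0.png

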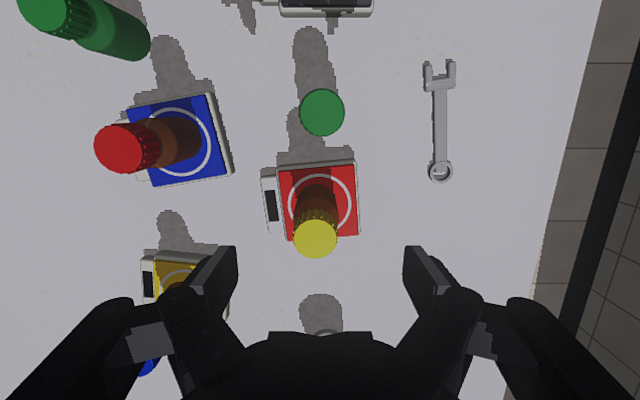

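The scene holds red on the blue mat, yellow on the red mat, and blue on the yellow mat. Lookalikes in the scene view are green bottles at (345,160) and (363,202), which must be left alone. The targets are the amber bottles with a red cap at (321,150), yellow at (320,185) and blue at (238,162). The grey scale is at (410,200), and a blue-capped flask at (571,98) is background.

```bash
cat >> h.py <<'E'
HUE={'red':[(0,7),(173,180)],'yellow':[(22,34)],'blue':[(108,132)],'green':[(55,80)]}
def mask(img,col,smin=150,vmin=60):
    h=cv2.cvtColor(img,cv2.COLOR_RGB2HSV); m=np.zeros(h.shape[:2],np.uint8)
    for a,b in HUE[col]: m|=cv2.inRange(h,(a,smin,vmin),(b,255,255))
    return m
def blobs(img,col,amin=40,**k):
    n,l,st,c=cv2.connectedComponentsWithStats(mask(img,col,**k))
    return [(st[i].tolist(),c[i].round(1).tolist(),l==i) for i in range(1,n) if st[i][4]>=amin]
E
python3 - <<'E'
from h import *
for c in ['scene','side','wrist']:
    d=snap(c)
    for col in HUE:
        print(c,col)
        for st,ce,m in blobs(d['img'],col):
            if c=='scene' and (ce[0]<180 or ce[0]>450 or ce[1]<130): continue
            cs,_=cv2.findContours(m.astype(np.uint8),cv2.RETR_EXTERNAL,cv2.CHAIN_APPROX_NONE)
            p=max(cs,key=len)[:,0]
            W=np.array([onz(d,u,v,.03)[:2] for u,v in p],np.float32)
            r=cv2.minAreaRect(W*1000)
            print('  ',st,ce,'cap',onz(d,*ce,.128).round(3)[:2],'mat',np.round(r[0]),np.round(r[1]),round(r[2]))
E
```

```text
scene red
   [314, 144, 13, 14, 163] [320.1, 150.2] cap [0.461 0.042] mat [267. 136.] [ 40. 102.] 64
   [294, 211, 51, 25, 241] [318.4, 225.0] cap [ 0.774 -0.112] mat [626. -41.] [98. 95.] 5
   [305, 213, 28, 14, 164] [318.1, 221.2] cap [ 0.762 -0.107] mat [627. -42.] [65. 54.] 59
scene yellow
   [312, 173, 17, 19, 267] [319.7, 181.7] cap [ 0.618 -0.035] mat [458.  44.] [ 46. 105.] 65
   [230, 190, 25, 11, 99] [243.7, 196.7] cap [ 0.609 -0.212] mat [ 441. -173.] [65. 45.] 89
   [226, 196, 37, 12, 106] [245.0, 203.0] cap [ 0.635 -0.217] mat [ 471. -178.] [90. 35.] 82
scene blue
   [230, 154, 14, 15, 180] [236.6, 160.6] cap [ 0.429 -0.176] mat [ 228. -129.] [ 40. 101.] 75
   [296, 178, 16, 14, 47] [302.6, 183.9] cap [ 0.611 -0.074] mat [454.  -6.] [22. 79.] 86
scene green
   [342, 142, 10, 10, 64] [346.7, 146.3] cap [0.469 0.119] mat [275. 229.] [30. 75.] 61
   [355, 179, 13, 15, 100] [361.1, 187.0] cap [0.68  0.039] mat [527. 136.] [33. 80.] 59
side red
   [226, 186, 22, 23, 370] [237.2, 196.3] cap [0.461 0.044] mat [512. 150.] [83. 45.] 66
   [297, 205, 59, 36, 413] [326.4, 224.6] ca
[... 1413 characters left out ...]
2] mat [627. -32.] [56. 72.] 75
wrist yellow
   [293, 214, 45, 44, 1391] [315.2, 237.3] cap [ 0.621 -0.041] mat [621. -87.] [61. 57.] 21
   [154, 260, 42, 41, 523] [167.1, 270.7] cap [ 0.475 -0.077] mat [ 411. -140.] [85. 43.] 40
   [162, 273, 28, 20, 205] [174.2, 279.5] cap [ 0.481 -0.086] mat [ 421. -151.] [52. 15.] 32
wrist blue
   [126, 95, 100, 91, 2162] [184.4, 138.0] cap [0.51  0.052] mat [455.  39.] [95. 94.] 10
   [155, 111, 52, 62, 710] [187.4, 147.6] cap [0.511 0.044] mat [461.  39.] [56. 72.] 1
   [138, 359, 19, 17, 156] [147.0, 367.2] cap [ 0.434 -0.198] mat [ 357. -308.] [42. 16.] 55
wrist green
   [17, 0, 50, 33, 1204] [43.8, 12.9] cap [0.416 0.146] mat [332. 172.] [50. 30.] 0
```

```bash
python3 - <<'E'
from h import *
D={c:snap(c) for c in ['scene','side','wrist']}
caps={'red':[(320.1,150.2),(237.2,196.3),(124,148.3)],'yellow':[(319.7,181.7),(324.6,182.5),(315.2,237.3)],'blue':[(236.6,160.6),(293.4,269.8)]}
for k,v in caps.items(): print(k,tri([(D[c],*p) for c,p in zip(D,v)]).round(4))
print('green near',onz(D['wrist'],322,113,.112).round(3),'green far',tri([(D['scene'],346,145),(D['side'],186,189)]).round(3))
for c,(x0,x1,y0,y1) in {'scene':(380,440,180,220),'side':(225,295,145,192)}.items():
    d=D[c]; hsv=cv2.cvtColor(d['img'][y0:y1,x0:x1],cv2.COLOR_RGB2HSV)
    m=cv2.inRange(hsv[...,2],0,62)
    n,l,st,ce=cv2.connectedComponentsWithStats(m); i=1+np.argmax(st[1:,4])
    ys,xs=np.where(l==i)
    W=np.array([onz(d,u+x0,v+y0,.03)[:2] for u,v in zip(xs,ys)],np.float32)
    print(c,st[i],cv2.minAreaRect(W*1000), 'ring hull')
g=[cv2.resize(cv2.cvtColor(D[c]['img'][a:b,e:f],cv2.COLOR_RGB2BGR),(400,400),interpolation=cv2.INTER_CUBIC) for c,(a,b,e,f) in {'scene':(150,240,300,440),'side':(130,260,200,360)}.items()]
cv2.imwrite('pics/crop1.png',np.hstack(g))
for c in D:
    d=D[c]
    print(c,[ (n,x['extent']) for n in ['jar'] for x in bot.spot_in(c,n)[:1]])
E
```

```text
red [0.4597 0.043  0.1289]
yellow [ 0.6217 -0.0378  0.1307]
blue [ 0.4324 -0.177   0.1294]
green near [0.628 0.072 0.112] green far [0.403 0.157 0.102]
scene [  9   5  47  25 526] ((632.4302978515625, 225.3338623046875), (95.88714599609375, 106.20101165771484), 84.93595123291016) ring hull
side [ 11   9  59  38 836] ((632.71630859375, 184.12905883789062), (100.35072326660156, 202.04852294921875), 13.315545082092285) ring hull
scene [('jar', [387.9, 164.4, 14.4, 28.3])]
side [('jar', [190.4, 180.1, 27.1, 28.1])]
wrist [('jar', [146.6, 145.2, 108.0, 50.7])]
```

View pics/crop1.png

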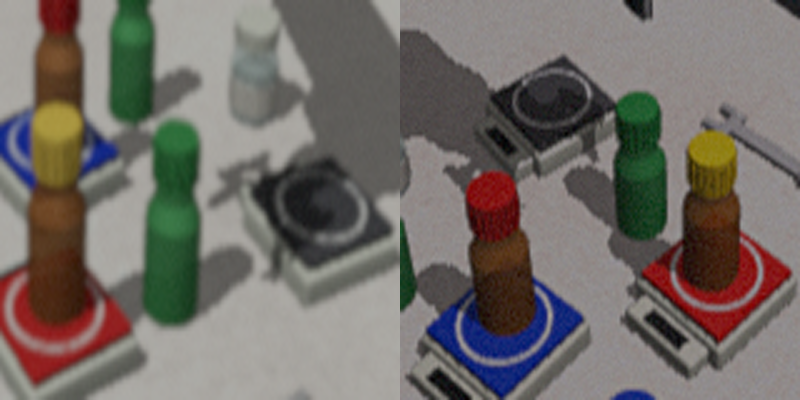

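The crop confirms it. The yellow-capped amber bottle on the red mat is at crop (57,130) and (712,165), and the green look-alike stands separately beside it at (178,150) and (637,130). The grey ring is empty at (322,208) and (552,97). I'll park yellow first.

Request:
move_arm(
  deltas=[
    {"jaw": 1, "xyz": [-0.8, -0.06, 0], "angular": [0, 0, 0]},
    {"jaw": 1, "xyz": [-1.5, -0.12, 0.3], "angular": [0, 0, 0]},
    {"jaw": 1, "xyz": [-1.5, -0.12, 1.4], "angular": [0, 0, 0]},
    {"jaw": 1, "xyz": [-1.5, -0.12, 2.5], "angular": [0, 0, 0]},
    {"jaw": 1, "xyz": [-1.5, -0.12, 3.5], "angular": [0, 0, 0]},
    {"jaw": 1, "xyz": [-1.5, -0.12, 4.3], "angular": [0, 0, 0]},
    {"jaw": 1, "xyz": [-1.5, -0.12, 4.8], "angular": [0, 0, 0]},
    {"jaw": 1, "xyz": [-1.5, -0.12, 4.8], "angular": [0, 0, 0]},
  ],
  force=40,
)

```text
clock: 2.77
tcp_pos: [0.6208, -0.0375, 0.1089]
ee_rot: [-2.22, -2.22, 0.004]
contact_force: [-1.2, 1.1, 0.3]
finger_gap: 0.0854
grasp_force: 0.0
```

Request:
move_arm(
  deltas=[
    {"jaw": -0.1, "xyz": [0, 0, 0], "angular": [0, 0, 0]},
    {"jaw": -0.3, "xyz": [0, 0, 0], "angular": [0, 0, 0]},
    {"jaw": -0.5, "xyz": [0, 0, 0], "angular": [0, 0, 0]},
    {"jaw": -1, "xyz": [0, 0, 0], "angular": [0, 0, 0]},
    {"jaw": -1, "xyz": [0, 0, 0], "angular": [0, 0, 0]},
    {"jaw": -1, "xyz": [0, 0, 0], "angular": [0, 0, 0]},
    {"jaw": -1, "xyz": [0, 0, 0], "angular": [0, 0, 0]},
    {"jaw": -1, "xyz": [0, 0, 0], "angular": [0, 0, 0]},
  ],
)

```text
clock: 3.43
tcp_pos: [0.6225, -0.0376, 0.1126]
ee_rot: [2.221, 2.221, 0.002]
contact_force: [-3.2, -0.1, 8.5]
finger_gap: 0.0391
grasp_force: 39.2
```

Request:
move_arm(
  deltas=[
    {"jaw": -1, "xyz": [0, 0, -0.3], "angular": [0, 0, 0]},
    {"jaw": -1, "xyz": [0, 0, -0.8], "angular": [0, 0, 0]},
    {"jaw": -1, "xyz": [0, 0, -1.8], "angular": [0, 0, 0]},
    {"jaw": -1, "xyz": [0, 0, -3], "angular": [0, 0, 0]},
    {"jaw": -1, "xyz": [0, 0, -4.2], "angular": [0, 0, 0]},
    {"jaw": -1, "xyz": [0, 0, -5.4], "angular": [0, 0, 0]},
    {"jaw": -1, "xyz": [0, 0, -6.2], "angular": [0, 0, 0]},
    {"jaw": -1, "xyz": [0, 0, -6.4], "angular": [0, 0, 0]},
  ],
)

```text
clock: 4.1
tcp_pos: [0.6232, -0.0376, 0.2764]
ee_rot: [2.219, 2.218, 0.007]
contact_force: [-0.1, 0.5, -1.9]
finger_gap: 0.039
grasp_force: 40.9
```

Request:
move_arm(
  deltas=[
    {"jaw": -1, "xyz": [0.8, 0, 0], "angular": [0, 0, 0]},
    {"jaw": -1, "xyz": [1.8, 0.1, 0], "angular": [0, 0, 0]},
    {"jaw": -1, "xyz": [3, 0.1, 0], "angular": [0, 0, 0]},
    {"jaw": -1, "xyz": [4.2, 0.2, 0], "angular": [0, 0, 0]},
    {"jaw": -1, "xyz": [5.2, 0.2, 0], "angular": [0, 0, 0]},
    {"jaw": -1, "xyz": [6, 0.3, 0], "angular": [0, 0, 0]},
    {"jaw": -1, "xyz": [6.4, 0.3, 0], "angular": [0, 0, 0]},
    {"jaw": -1, "xyz": [6.4, 0.3, 0], "angular": [0, 0, 0]},
  ],
)

```text
clock: 4.77
tcp_pos: [0.629, 0.1251, 0.2712]
ee_rot: [-2.217, -2.224, -0.0]
contact_force: [-0.3, -0.9, -2.2]
finger_gap: 0.0392
grasp_force: 40.9
```

```bash
python3 - <<'E'
from h import *
s=bot.get_state(); print(s['tcp_pos'],s['finger_gap'],s['contact_force'])
d=snap('wrist','wrist2.png'); e=snap('side','side2.png')
print(proj(d,[.632,.225,.03]),bot.spot_in('wrist','scale_grey')[:1])
cv2.imwrite('pics/side2c.png',cv2.resize(cv2.cvtColor(e['img'][60:220,200:400],cv2.COLOR_RGB2BGR),None,fx=3,fy=3))
E
```

```text
[0.62898448 0.12509493 0.27117728] 0.03920316875382112 [-0.29955088 -0.86743485 -2.15119386]
[321.80392475  90.82008803] [{'extent': [313.9, 86.0, 99.3, 90.2], 'score': 0.74}]
```

View pics/wrist2.png

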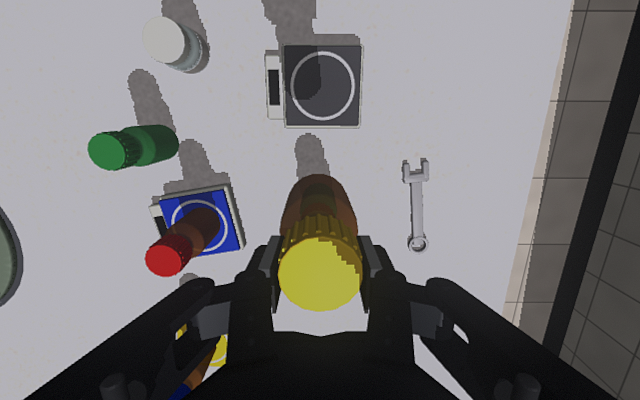

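View pics/side2c.png

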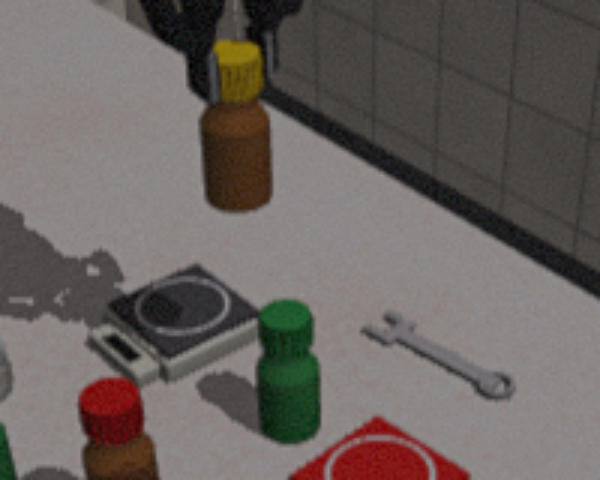

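The wrist view shows the grey ring at about (323,86), empty. The side crop shows the yellow bottle hanging upright in the fingers, and the clear path to the ring.

```bash
cat >> h.py <<'E'
def ring(d,guess,z=.03,rad=.040):
    # ring pixels: bright inside mat; fit circle in world plane
    g=cv2.cvtColor(d['img'],cv2.COLOR_RGB2GRAY); n=np.arange(0,2*np.pi,np.pi/90); P=[]
    rs=np.arange(rad-.012,rad+.007,.0005)
    c=np.array(guess,float)
    for it in range(3):
        P=[]
        for a in n:
            uv=np.array([proj(d,[c[0]+r*np.cos(a),c[1]+r*np.sin(a),z]) for r in rs],np.float32)
            v=cv2.remap(d['img'],uv[:,:1].copy(),uv[:,1:].copy(),cv2.INTER_LINEAR)[:,0].min(axis=1).astype(float)
            i=v.argmax()
            if v[i]>np.median(v)+40 and 0<i<len(rs)-1: P.append([c[0]+rs[i]*np.cos(a),c[1]+rs[i]*np.sin(a)])
        P=np.array(P); A=np.c_[2*P,np.ones(len(P))]
        for _ in range(5):
            s=np.linalg.lstsq(A,(P**2).sum(1),rcond=None)[0]; r=np.sqrt(s[2]+s[:2]@s[:2])
            e=abs(np.hypot(*(P-s[:2]).T)-r); k=e<=max(.0015,np.median(e)*1.5); P=P[k];A=A[k]
        c=s[:2]
    return c.round(4),round(r,4),len(P)
E
python3 - <<'E'
from h import *
d=snap('wrist')
print(onz(d,323,86,.03)[:2],ring(d,onz(d,323,86,.03)[:2]))
e=snap('side'); sc=snap('scene')
print(ring(e,(.632,.222)),ring(sc,(.632,.222)))
print(tri([(d,323,86),(e,260.8,161.5),(sc,412.7,196.8)]))
s=bot.get_state(); print(s['tcp_pos'])
E
```

```text
[0.63457542 0.22624756] (array([0.6326, 0.2304]), np.float64(0.0389), 179)
(array([0.6329, 0.2309]), np.float64(0.039), 48) (array([0.6299, 0.2316]), np.float64(0.0389), 35)
[0.63469422 0.22851086 0.02977933]
[0.62957016 0.12113834 0.27140812]
```

Request:
move_arm(
  deltas=[
    {"jaw": -1, "xyz": [0.7, 0.05, 0], "angular": [0, 0, 0]},
    {"jaw": -1, "xyz": [1.8, 0.1, 0], "angular": [0, 0, 0]},
    {"jaw": -1, "xyz": [3, 0.12, 0], "angular": [0, 0, 0]},
    {"jaw": -1, "xyz": [3.9, 0.12, 0.2], "angular": [0, 0, 0]},
    {"jaw": -1, "xyz": [4.35, 0.12, 1.2], "angular": [0, 0, 0]},
    {"jaw": -1, "xyz": [4.35, 0.12, 2.4], "angular": [0, 0, 0]},
    {"jaw": -1, "xyz": [4.35, 0.12, 3.6], "angular": [0, 0, 0]},
    {"jaw": -1, "xyz": [4.35, 0.12, 4.6], "angular": [0, 0, 0]},
  ],
)

```text
clock: 5.73
tcp_pos: [0.6322, 0.2304, 0.1544]
ee_rot: [-2.222, -2.221, 0.002]
contact_force: [-0.2, -0.5, -2.2]
finger_gap: 0.0386
grasp_force: 41.0
```

Request:
move_arm(
  deltas=[
    {"jaw": -1, "xyz": [0, 0, 0.7], "angular": [0, 0, 0]},
    {"jaw": -1, "xyz": [0, 0, 1.2], "angular": [0, 0, 0]},
    {"jaw": -1, "xyz": [0, 0, 1.5], "angular": [0, 0, 0]},
    {"jaw": -1, "xyz": [0, 0, 1.6], "angular": [0, 0, 0]},
    {"jaw": -1, "xyz": [0, 0, 1.6], "angular": [0, 0, 0]},
    {"jaw": -1, "xyz": [0, 0, 1.6], "angular": [0, 0, 0]},
  ],
)

```text
clock: 6.23
tcp_pos: [0.6331, 0.2313, 0.1174]
ee_rot: [2.221, 2.221, 0.002]
contact_force: [0.5, 0.2, -1.8]
finger_gap: 0.039
grasp_force: 41.0
```

Request:
move_arm(
  deltas=[
    {"jaw": -1, "xyz": [0, 0, 0.07], "angular": [0, 0, 0]},
    {"jaw": -1, "xyz": [0, 0, 0.14], "angular": [0, 0, 0]},
    {"jaw": -1, "xyz": [0, 0, 0.2], "angular": [0, 0, 0]},
    {"jaw": -1, "xyz": [0, 0, 0.2], "angular": [0, 0, 0]},
    {"jaw": -1, "xyz": [0, 0, 0.2], "angular": [0, 0, 0]},
  ],
)

```text
clock: 6.65
tcp_pos: [0.6329, 0.2316, 0.1126]
ee_rot: [2.221, 2.221, 0.002]
contact_force: [-3.7, -1.1, 11.9]
finger_gap: 0.039
grasp_force: 42.4
```

Request:
move_arm(
  deltas=[
    {"jaw": 0.1, "xyz": [0, 0, 0], "angular": [0, 0, 0]},
    {"jaw": 0.4, "xyz": [0, 0, 0], "angular": [0, 0, 0]},
    {"jaw": 1, "xyz": [0, 0, 0], "angular": [0, 0, 0]},
    {"jaw": 1, "xyz": [0, 0, 0], "angular": [0, 0, 0]},
    {"jaw": 1, "xyz": [0, 0, 0], "angular": [0, 0, 0]},
    {"jaw": 1, "xyz": [0, 0, 0], "angular": [0, 0, 0]},
    {"jaw": 1, "xyz": [0, 0, 0], "angular": [0, 0, 0]},
    {"jaw": 1, "xyz": [0, 0, 0], "angular": [0, 0, 0]},
  ],
)

```text
clock: 7.32
tcp_pos: [0.6325, 0.2312, 0.1112]
ee_rot: [-2.221, -2.221, 0.0]
contact_force: [-0.2, -0.2, -1.0]
finger_gap: 0.0856
grasp_force: 0.0
```

Request:
move_arm(
  deltas=[
    {"jaw": 1, "xyz": [0, 0, -0.5], "angular": [0, 0, 0]},
    {"jaw": 1, "xyz": [0, 0, -1.5], "angular": [0, 0, 0]},
    {"jaw": 1, "xyz": [0, 0, -2.7], "angular": [0, 0, 0]},
    {"jaw": 1, "xyz": [-0.8, -0.8, -3.6], "angular": [0, 0, 0]},
    {"jaw": 1, "xyz": [-2, -2, -4], "angular": [0, 0, 0]},
    {"jaw": 1, "xyz": [-3.2, -3.2, -4], "angular": [0, 0, 0]},
    {"jaw": 1, "xyz": [-4, -4, -4], "angular": [0, 0, 0]},
    {"jaw": 1, "xyz": [-4, -4, -4], "angular": [0, 0, 0]},
  ],
)

```text
clock: 7.98
tcp_pos: [0.5295, 0.1266, 0.2129]
ee_rot: [2.225, 2.216, -0.002]
contact_force: [1.1, -0.3, 0.4]
finger_gap: 0.0854
grasp_force: 0.0
```

```bash
python3 - <<'E'
from h import *
d=snap('wrist','wrist3.png'); e=snap('side','side3.png'); c=snap('scene')
s=bot.get_state(); print(s['tcp_pos'],s['clock'])
for n,x in [('wrist',d),('side',e),('scene',c)]:
    for col in ['yellow','red']:
        print(n,col,[(b[1],b[0][4],onz(x,*b[1],.129)[:2].round(4)) for b in blobs(x['img'],col) if n!='scene' or (180<b[1][0]<450 and b[1][1]>130)])
    print('red ring',ring(x,(.6245,-.04)),'grey',proj(x,[.6325,.2306,.03]))
cv2.imwrite('pics/m3.png',np.hstack([cv2.resize(cv2.cvtColor(i,cv2.COLOR_RGB2BGR),(400,400)) for i in (d['img'],e['img'][100:300,180:380])]))
E
```

```text
[0.53306291 0.13156088 0.21240042] 8.1333
wrist yellow [([463.2, 62.4], 2973, array([0.6358, 0.2341]))]
wrist red [([248.1, 289.4], 1497, array([0.4633, 0.0421])), ([373.9, 294.8], 1109, array([0.5805, 0.0358])), ([388.0, 297.5], 1710, array([0.5939, 0.0328]))]
red ring (array([ 0.625 , -0.0397]), np.float64(0.0387), 131) grey [414.67365689  81.64300542]
side yellow [([256.1, 128.5], 222, array([0.6322, 0.2316])), ([297.4, 311.5], 783, array([ 0.3884, -0.244 ])), ([302.4, 307.3], 322, array([ 0.3987, -0.243 ]))]
side red [([237.3, 196.4], 364, array([0.461 , 0.0427])), ([326.3, 221.5], 482, array([ 0.5491, -0.1257])), ([326.3, 217.5], 550, array([ 0.5561, -0.1176]))]
red ring (array([ 0.6255, -0.0395]), np.float64(0.0388), 176) grey [260.21036309 161.49744122]
scene yellow [([417.5, 162.6], 196, array([0.6347, 0.2305])), ([243.5, 196.7], 101, array([ 0.6106, -0.2123])), ([256.8, 200.8], 53, array([ 0.639 , -0.1919])), ([232.8, 205.1], 54, array([ 0.6341, -0.2421]))]
scene red [([320.1, 150.1], 162, array([0.4629, 0.0414])), ([317.7, 225.1], 234, array([ 0.7751, -0.1143])), ([318.6, 218.8], 329, array([ 0.7562, -0.1033]))]
red ring (array([ 0.6227, -0.039 ]), np.float64(0.0386), 75) grey [412.17564474 196.01397135]
```

View pics/m3.png

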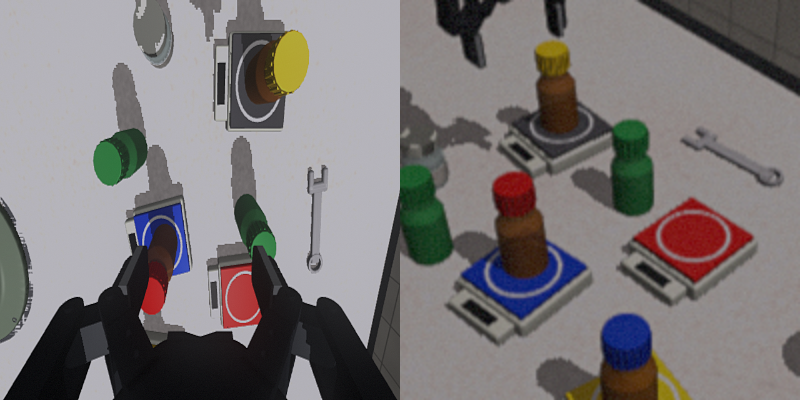

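The picture shows yellow upright and released in the grey ring, at (290,60) in the left panel and (553,60) in the right. The red mat is empty, with its ring at (694,235). Next I'll move red from the blue mat to the red mat.

Request:
move_arm(
  deltas=[
    {"jaw": 1, "xyz": [-0.9, -0.7, 0], "angular": [0, 0, 0]},
    {"jaw": 1, "xyz": [-2, -1.6, 0], "angular": [0, 0, 0]},
    {"jaw": 1, "xyz": [-3, -2.4, 0], "angular": [0, 0, 0]},
    {"jaw": 1, "xyz": [-3.55, -2.9, 0], "angular": [0, 0, 0]},
    {"jaw": 1, "xyz": [-3.55, -2.9, 0.3], "angular": [0, 0, 0]},
    {"jaw": 1, "xyz": [-3.55, -2.9, 1.2], "angular": [0, 0, 0]},
    {"jaw": 1, "xyz": [-3.55, -2.9, 2.2], "angular": [0, 0, 0]},
    {"jaw": 1, "xyz": [-3.55, -2.9, 3.0], "angular": [0, 0, 0]},
  ],
)

```text
clock: 8.8
tcp_pos: [0.4609, 0.0436, 0.1351]
ee_rot: [2.22, 2.223, 0.001]
contact_force: [0.6, -0.2, 1.0]
finger_gap: 0.0853
grasp_force: 0.0
```

Request:
move_arm(
  deltas=[
    {"jaw": 1, "xyz": [0, 0, 0.5], "angular": [0, 0, 0]},
    {"jaw": 1, "xyz": [0, 0, 0.9], "angular": [0, 0, 0]},
    {"jaw": 1, "xyz": [0, 0, 1.0], "angular": [0, 0, 0]},
    {"jaw": 1, "xyz": [0, 0, 1.0], "angular": [0, 0, 0]},
  ],
)

```text
clock: 9.13
tcp_pos: [0.4604, 0.0433, 0.1107]
ee_rot: [-2.22, -2.222, 0.001]
contact_force: [0.5, -0.2, -0.4]
finger_gap: 0.0853
grasp_force: 0.0
```

Request:
move_arm(
  deltas=[
    {"jaw": -0.1, "xyz": [0, 0, 0], "angular": [0, 0, 0]},
    {"jaw": -0.3, "xyz": [0, 0, 0], "angular": [0, 0, 0]},
    {"jaw": -0.5, "xyz": [0, 0, 0], "angular": [0, 0, 0]},
    {"jaw": -1, "xyz": [0, 0, 0], "angular": [0, 0, 0]},
    {"jaw": -1, "xyz": [0, 0, 0], "angular": [0, 0, 0]},
    {"jaw": -1, "xyz": [0, 0, 0], "angular": [0, 0, 0]},
    {"jaw": -1, "xyz": [0, 0, 0], "angular": [0, 0, 0]},
    {"jaw": -1, "xyz": [0, 0, 0], "angular": [0, 0, 0]},
  ],
)

```text
clock: 9.8
tcp_pos: [0.4602, 0.0426, 0.1119]
ee_rot: [2.221, 2.221, 0.001]
contact_force: [-3.6, 0.3, 8.4]
finger_gap: 0.0391
grasp_force: 39.1
```

Request:
move_arm(
  deltas=[
    {"jaw": -1, "xyz": [0, 0, -0.3], "angular": [0, 0, 0]},
    {"jaw": -1, "xyz": [0, 0, -0.8], "angular": [0, 0, 0]},
    {"jaw": -1, "xyz": [0, 0, -1.8], "angular": [0, 0, 0]},
    {"jaw": -1, "xyz": [0, 0, -3], "angular": [0, 0, 0]},
    {"jaw": -1, "xyz": [0, 0, -3.8], "angular": [0, 0, 0]},
    {"jaw": -1, "xyz": [0, 0, -4], "angular": [0, 0, 0]},
    {"jaw": -1, "xyz": [0, 0, -4], "angular": [0, 0, 0]},
  ],
)

```text
clock: 10.38
tcp_pos: [0.4606, 0.0425, 0.2128]
ee_rot: [2.221, 2.22, 0.004]
contact_force: [-0.2, -0.5, -2.1]
finger_gap: 0.0387
grasp_force: 40.9
```

Request:
move_arm(
  deltas=[
    {"jaw": -1, "xyz": [-0.3, 0.6, 0], "angular": [0, 0, 0]},
    {"jaw": -1, "xyz": [-0.8, 1.6, 0], "angular": [0, 0, 0]},
    {"jaw": -1, "xyz": [-1.4, 2.8, 0], "angular": [0, 0, 0]},
    {"jaw": -1, "xyz": [-2, 4, 0], "angular": [0, 0, 0]},
    {"jaw": -1, "xyz": [-2.6, 5.2, 0], "angular": [0, 0, 0]},
    {"jaw": -1, "xyz": [-3.1, 6.2, 0], "angular": [0, 0, 0]},
    {"jaw": -1, "xyz": [-3.3, 6.58, 0], "angular": [0, 0, 0]},
    {"jaw": -1, "xyz": [-3.3, 6.58, 0], "angular": [0, 0, 0]},
  ],
)

```text
clock: 11.05
tcp_pos: [0.6255, -0.0417, 0.2089]
ee_rot: [-2.223, -2.219, 0.003]
contact_force: [-1.4, -0.0, -2.0]
finger_gap: 0.0391
grasp_force: 41.1
```

Request:
move_arm(
  deltas=[
    {"jaw": -1, "xyz": [0, 0, 0.5], "angular": [0, 0, 0]},
    {"jaw": -1, "xyz": [0, 0, 1.5], "angular": [0, 0, 0]},
    {"jaw": -1, "xyz": [0, 0, 2.5], "angular": [0, 0, 0]},
    {"jaw": -1, "xyz": [0, 0, 3.2], "angular": [0, 0, 0]},
    {"jaw": -1, "xyz": [0, 0, 3.6], "angular": [0, 0, 0]},
    {"jaw": -1, "xyz": [0, 0, 3.75], "angular": [0, 0, 0]},
    {"jaw": -1, "xyz": [0, 0, 3.75], "angular": [0, 0, 0]},
  ],
)

```text
clock: 11.63
tcp_pos: [0.6239, -0.0399, 0.1167]
ee_rot: [-2.22, -2.221, 0.002]
contact_force: [-0.1, 0.4, -2.1]
finger_gap: 0.0389
grasp_force: 41.2
```

Request:
move_arm(
  deltas=[
    {"jaw": -1, "xyz": [0, 0, 0.07], "angular": [0, 0, 0]},
    {"jaw": -1, "xyz": [0, 0, 0.14], "angular": [0, 0, 0]},
    {"jaw": -1, "xyz": [0, 0, 0.2], "angular": [0, 0, 0]},
    {"jaw": -1, "xyz": [0, 0, 0.2], "angular": [0, 0, 0]},
    {"jaw": -1, "xyz": [0, 0, 0.2], "angular": [0, 0, 0]},
  ],
)

```text
clock: 12.05
tcp_pos: [0.6246, -0.04, 0.1129]
ee_rot: [2.221, 2.221, 0.0]
contact_force: [0.1, 0.2, -2.3]
finger_gap: 0.0387
grasp_force: 41.2
```

Request:
move_arm(
  deltas=[
    {"jaw": -1, "xyz": [0, 0, 0.05], "angular": [0, 0, 0]},
    {"jaw": -1, "xyz": [0, 0, 0.1], "angular": [0, 0, 0]},
    {"jaw": -1, "xyz": [0, 0, 0.1], "angular": [0, 0, 0]},
    {"jaw": -1, "xyz": [0, 0, 0.1], "angular": [0, 0, 0]},
  ],
)

```text
clock: 12.38
tcp_pos: [0.625, -0.0401, 0.1119]
ee_rot: [2.221, 2.22, 0.002]
contact_force: [-7.5, 0.8, 25.2]
finger_gap: 0.0384
grasp_force: 44.1
```

Request:
move_arm(
  deltas=[
    {"jaw": 0.1, "xyz": [0, 0, 0], "angular": [0, 0, 0]},
    {"jaw": 0.4, "xyz": [0, 0, 0], "angular": [0, 0, 0]},
    {"jaw": 1, "xyz": [0, 0, 0], "angular": [0, 0, 0]},
    {"jaw": 1, "xyz": [0, 0, 0], "angular": [0, 0, 0]},
    {"jaw": 1, "xyz": [0, 0, 0], "angular": [0, 0, 0]},
    {"jaw": 1, "xyz": [0, 0, 0], "angular": [0, 0, 0]},
    {"jaw": 1, "xyz": [0, 0, 0], "angular": [0, 0, 0]},
    {"jaw": 1, "xyz": [0, 0, 0], "angular": [0, 0, 0]},
  ],
)

```text
clock: 13.05
tcp_pos: [0.6245, -0.04, 0.11]
ee_rot: [-2.221, -2.221, 0.0]
contact_force: [-0.2, -0.5, -0.2]
finger_gap: 0.0856
grasp_force: 0.0
```

Request:
move_arm(
  deltas=[
    {"jaw": 1, "xyz": [0, 0, -0.5], "angular": [0, 0, 0]},
    {"jaw": 1, "xyz": [0, 0, -1.5], "angular": [0, 0, 0]},
    {"jaw": 1, "xyz": [0, 0, -2.7], "angular": [0, 0, 0]},
    {"jaw": 1, "xyz": [-0.6, -1, -3.6], "angular": [0, 0, 0]},
    {"jaw": 1, "xyz": [-1.3, -2, -4], "angular": [0, 0, 0]},
    {"jaw": 1, "xyz": [-2.1, -3.2, -4], "angular": [0, 0, 0]},
    {"jaw": 1, "xyz": [-2.6, -4, -4], "angular": [0, 0, 0]},
    {"jaw": 1, "xyz": [-2.6, -4, -4], "angular": [0, 0, 0]},
  ],
)

```text
clock: 13.72
tcp_pos: [0.5211, -0.1083, 0.2115]
ee_rot: [2.226, 2.216, -0.002]
contact_force: [1.3, -1.1, 0.2]
finger_gap: 0.0851
grasp_force: 0.0
```

```bash
python3 - <<'E'
from h import *
d=snap('wrist','wrist4.png'); e=snap('side','side4.png'); c=snap('scene')
s=bot.get_state(); print(s['tcp_pos'],s['clock'])
for n,x in [('wrist',d),('side',e),('scene',c)]:
    for col in ['red','blue']:
        print(n,col,[(b[1],b[0][4],onz(x,*b[1],.129)[:2].round(4)) for b in blobs(x['img'],col) if n!='scene' or (180<b[1][0]<450 and b[1][1]>130)])
    for g in [(.453,.038),(.437,-.176)]:
        try: print('ring',ring(x,g))
        except Exception as ex: print('ring fail')
cv2.imwrite('pics/m4.png',np.hstack([cv2.resize(cv2.cvtColor(i,cv2.COLOR_RGB2BGR),(400,400)) for i in (d['img'],e['img'][130:350,170:390])]))
E
```

```text
[ 0.52508305 -0.10480029  0.2109884 ] 13.8667
wrist red [([431.2, 113.5], 5085, array([ 0.6074, -0.0366])), ([400.9, 115.2], 1266, array([ 0.5843, -0.0377])), ([413.8, 118.5], 56, array([ 0.5944, -0.0402]))]
wrist blue [([252.6, 52.6], 2680, array([0.4739, 0.0061])), ([252.0, 36.5], 4386, array([0.4742, 0.0165])), ([236.4, 287.7], 75, array([ 0.4446, -0.1899]))]
ring (array([0.4534, 0.0386]), np.float64(0.0387), 153)
ring (array([ 0.4378, -0.1744]), np.float64(0.0386), 133)
side red [([327.1, 182.4], 320, array([ 0.6263, -0.0395])), ([326.3, 224.6], 419, array([ 0.5437, -0.1319])), ([327.4, 221.3], 223, array([ 0.551 , -0.1266]))]
side blue [([95.2, 41.6], 203, array([0.5242, 1.0811])), ([241.6, 238.6], 539, array([ 0.4054, -0.0611])), ([241.3, 234.1], 609, array([ 0.4109, -0.0513])), ([293.4, 269.9], 518, array([ 0.4325, -0.1769]))]
ring (array([0.4537, 0.0394]), np.float64(0.0388), 149)
ring (array([ 0.4384, -0.1739]), np.float64(0.0388), 135)
scene red [([319.2, 183.3], 257, array([ 0.6263, -0.0397])), ([318.4, 224.9], 244, array([ 0.775 , -0.1127])), ([318.3, 221.3], 141, array([ 0.7638, -0.1076]))]
scene blue [([236.6, 160.6], 180, array([ 0.4315, -0.1767])), ([302.8, 184.1], 52, array([ 0.6139, -0.0749])), ([334.3, 184.4], 40, array([ 0.6456, -0.0109]))]
ring (array([0.4513, 0.0399]), np.float64(0.039), 24)
ring (array([ 0.4359, -0.1737]), np.float64(0.0391), 21)
```

View pics/m4.png

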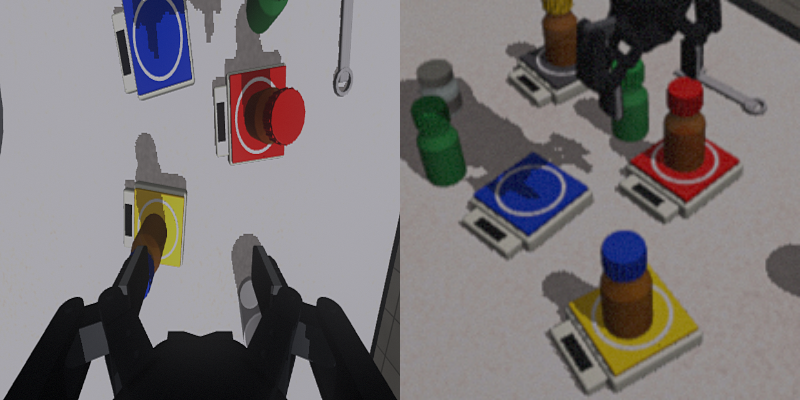

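Red stands upright in its own ring, at (287,115) in the left panel and (685,95) in the right. The blue mat is empty with its ring at (527,190), and blue is on the yellow mat at (625,255). Blue is next.

Request:
move_arm(
  deltas=[
    {"jaw": 1, "xyz": [-0.7, -0.9, 0], "angular": [0, 0, 0]},
    {"jaw": 1, "xyz": [-1.5, -2, 0], "angular": [0, 0, 0]},
    {"jaw": 1, "xyz": [-2.3, -3, 0], "angular": [0, 0, 0]},
    {"jaw": 1, "xyz": [-2.88, -3.72, 0], "angular": [0, 0, 0]},
    {"jaw": 1, "xyz": [-2.88, -3.72, 0.3], "angular": [0, 0, 0]},
    {"jaw": 1, "xyz": [-2.88, -3.72, 1.2], "angular": [0, 0, 0]},
    {"jaw": 1, "xyz": [-2.88, -3.72, 2.2], "angular": [0, 0, 0]},
    {"jaw": 1, "xyz": [-2.88, -3.72, 3.0], "angular": [0, 0, 0]},
  ],
)

```text
clock: 14.53
tcp_pos: [0.4325, -0.1763, 0.1339]
ee_rot: [2.22, 2.223, 0.001]
contact_force: [0.5, 0.3, -0.7]
finger_gap: 0.0856
grasp_force: 0.0
```

Request:
move_arm(
  deltas=[
    {"jaw": 1, "xyz": [0, 0, 0.5], "angular": [0, 0, 0]},
    {"jaw": 1, "xyz": [0, 0, 0.9], "angular": [0, 0, 0]},
    {"jaw": 1, "xyz": [0, 0, 1.0], "angular": [0, 0, 0]},
    {"jaw": 1, "xyz": [0, 0, 1.0], "angular": [0, 0, 0]},
  ],
)

```text
clock: 14.87
tcp_pos: [0.4318, -0.1766, 0.1097]
ee_rot: [-2.22, -2.222, 0.0]
contact_force: [-0.2, 0.1, 0.7]
finger_gap: 0.0855
grasp_force: 0.0
```

Request:
move_arm(
  deltas=[
    {"jaw": -0.1, "xyz": [0, 0, 0], "angular": [0, 0, 0]},
    {"jaw": -0.3, "xyz": [0, 0, 0], "angular": [0, 0, 0]},
    {"jaw": -0.5, "xyz": [0, 0, 0], "angular": [0, 0, 0]},
    {"jaw": -1, "xyz": [0, 0, 0], "angular": [0, 0, 0]},
    {"jaw": -1, "xyz": [0, 0, 0], "angular": [0, 0, 0]},
    {"jaw": -1, "xyz": [0, 0, 0], "angular": [0, 0, 0]},
    {"jaw": -1, "xyz": [0, 0, 0], "angular": [0, 0, 0]},
    {"jaw": -1, "xyz": [0, 0, 0], "angular": [0, 0, 0]},
  ],
)

```text
clock: 15.53
tcp_pos: [0.4317, -0.1772, 0.1107]
ee_rot: [2.221, 2.221, 0.001]
contact_force: [-1.9, 0.2, 8.9]
finger_gap: 0.0391
grasp_force: 39.0
```

Request:
move_arm(
  deltas=[
    {"jaw": -1, "xyz": [0, 0, -0.3], "angular": [0, 0, 0]},
    {"jaw": -1, "xyz": [0, 0, -0.8], "angular": [0, 0, 0]},
    {"jaw": -1, "xyz": [0, 0, -1.8], "angular": [0, 0, 0]},
    {"jaw": -1, "xyz": [0, 0, -3], "angular": [0, 0, 0]},
    {"jaw": -1, "xyz": [0, 0, -3.8], "angular": [0, 0, 0]},
    {"jaw": -1, "xyz": [0, 0, -4], "angular": [0, 0, 0]},
    {"jaw": -1, "xyz": [0, 0, -4], "angular": [0, 0, 0]},
  ],
)

```text
clock: 16.12
tcp_pos: [0.4321, -0.1772, 0.2116]
ee_rot: [2.22, 2.219, 0.002]
contact_force: [-0.0, 0.2, -2.1]
finger_gap: 0.0391
grasp_force: 40.7
```

Request:
move_arm(
  deltas=[
    {"jaw": -1, "xyz": [0.6, 0.1, 0], "angular": [0, 0, 0]},
    {"jaw": -1, "xyz": [1.7, 0.2, 0], "angular": [0, 0, 0]},
    {"jaw": -1, "xyz": [3, 0.3, 0], "angular": [0, 0, 0]},
    {"jaw": -1, "xyz": [4.4, 0.45, 0], "angular": [0, 0, 0]},
    {"jaw": -1, "xyz": [5.8, 0.6, 0], "angular": [0, 0, 0]},
    {"jaw": -1, "xyz": [7.1, 0.7, 0], "angular": [0, 0, 0]},
    {"jaw": -1, "xyz": [8.1, 0.8, 0], "angular": [0, 0, 0]},
    {"jaw": -1, "xyz": [8.65, 0.86, 0], "angular": [0, 0, 0]},
  ],
)

```text
clock: 16.78
tcp_pos: [0.4524, 0.0424, 0.2089]
ee_rot: [-2.217, -2.224, 0.001]
contact_force: [-1.2, 0.2, -1.2]
finger_gap: 0.0393
grasp_force: 40.7
```

Request:
move_arm(
  deltas=[
    {"jaw": -1, "xyz": [0, 0, 0], "angular": [0, 0, 0]},
    {"jaw": -1, "xyz": [0, 0, 0.5], "angular": [0, 0, 0]},
    {"jaw": -1, "xyz": [0, 0, 1.5], "angular": [0, 0, 0]},
    {"jaw": -1, "xyz": [0, 0, 2.5], "angular": [0, 0, 0]},
    {"jaw": -1, "xyz": [0, 0, 3.2], "angular": [0, 0, 0]},
    {"jaw": -1, "xyz": [0, 0, 3.6], "angular": [0, 0, 0]},
    {"jaw": -1, "xyz": [0, 0, 3.75], "angular": [0, 0, 0]},
    {"jaw": -1, "xyz": [0, 0, 3.75], "angular": [0, 0, 0]},
  ],
)

```text
clock: 17.45
tcp_pos: [0.4522, 0.0387, 0.1151]
ee_rot: [-2.221, -2.22, 0.003]
contact_force: [-0.1, -0.4, -1.0]
finger_gap: 0.0388
grasp_force: 40.7
```

Request:
move_arm(
  deltas=[
    {"jaw": -1, "xyz": [0, 0, 0.07], "angular": [0, 0, 0]},
    {"jaw": -1, "xyz": [0, 0, 0.14], "angular": [0, 0, 0]},
    {"jaw": -1, "xyz": [0, 0, 0.2], "angular": [0, 0, 0]},
    {"jaw": -1, "xyz": [0, 0, 0.2], "angular": [0, 0, 0]},
    {"jaw": -1, "xyz": [0, 0, 0.2], "angular": [0, 0, 0]},
  ],
)

```text
clock: 17.87
tcp_pos: [0.4531, 0.0392, 0.1115]
ee_rot: [2.221, 2.221, 0.001]
contact_force: [-0.1, -0.1, -1.8]
finger_gap: 0.0389
grasp_force: 40.7
```

Request:
move_arm(
  deltas=[
    {"jaw": -1, "xyz": [0, 0, 0.04], "angular": [0, 0, 0]},
    {"jaw": -1, "xyz": [0, 0, 0.08], "angular": [0, 0, 0]},
    {"jaw": -1, "xyz": [0, 0, 0.08], "angular": [0, 0, 0]},
    {"jaw": -1, "xyz": [0, 0, 0.08], "angular": [0, 0, 0]},
  ],
)

```text
clock: 18.2
tcp_pos: [0.4534, 0.0394, 0.1106]
ee_rot: [2.221, 2.221, 0.002]
contact_force: [-9.2, -1.1, 33.9]
finger_gap: 0.0387
grasp_force: 44.3
```

Request:
move_arm(
  deltas=[
    {"jaw": 0.1, "xyz": [0, 0, 0], "angular": [0, 0, 0]},
    {"jaw": 0.4, "xyz": [0, 0, 0], "angular": [0, 0, 0]},
    {"jaw": 1, "xyz": [0, 0, 0], "angular": [0, 0, 0]},
    {"jaw": 1, "xyz": [0, 0, 0], "angular": [0, 0, 0]},
    {"jaw": 1, "xyz": [0, 0, 0], "angular": [0, 0, 0]},
    {"jaw": 1, "xyz": [0, 0, 0], "angular": [0, 0, 0]},
    {"jaw": 1, "xyz": [0, 0, 0], "angular": [0, 0, 0]},
    {"jaw": 1, "xyz": [0, 0, 0], "angular": [0, 0, 0]},
  ],
)

```text
clock: 18.87
tcp_pos: [0.453, 0.0392, 0.1093]
ee_rot: [-2.221, -2.221, 0.0]
contact_force: [-0.5, -0.6, 0.8]
finger_gap: 0.0857
grasp_force: 0.0
```

Request:
move_arm(
  deltas=[
    {"jaw": 1, "xyz": [0, 0, -0.5], "angular": [0, 0, 0]},
    {"jaw": 1, "xyz": [0, 0, -1.5], "angular": [0, 0, 0]},
    {"jaw": 1, "xyz": [0, 0, -2.7], "angular": [0, 0, 0]},
    {"jaw": 1, "xyz": [0.8, 0.8, -3.6], "angular": [0, 0, 0]},
    {"jaw": 1, "xyz": [1.8, 1.7, -4], "angular": [0, 0, 0]},
    {"jaw": 1, "xyz": [2.8, 2.6, -4], "angular": [0, 0, 0]},
    {"jaw": 1, "xyz": [3.4, 3.2, -4], "angular": [0, 0, 0]},
    {"jaw": 1, "xyz": [3.4, 3.2, -4], "angular": [0, 0, 0]},
  ],
)

```text
clock: 19.53
tcp_pos: [0.535, 0.1279, 0.2092]
ee_rot: [-2.218, -2.225, -0.003]
contact_force: [-0.7, 0.6, -0.7]
finger_gap: 0.0853
grasp_force: 0.0
```

```bash
python3 - <<'E'
from h import *
d=snap('wrist'); e=snap('side','side5.png'); c=snap('scene')
s=bot.get_state(); print(s['tcp_pos'],s['clock'])
for n,x in [('wrist',d),('side',e),('scene',c)]:
    for col in ['yellow','blue']:
        print(n,col,[(b[1],b[0][4],onz(x,*b[1],.129)[:2].round(4)) for b in blobs(x['img'],col) if n!='scene' or (180<b[1][0]<450 and b[1][1]>130)])
cv2.imwrite('pics/m5.png',np.hstack([cv2.resize(cv2.cvtColor(i,cv2.COLOR_RGB2BGR),(400,400)) for i in (d['img'],e['img'][110:350,170:410])]))
E
```

```text
[0.5325586  0.12384662 0.2089253 ] 19.6833
wrist yellow [([457.8, 65.3], 3042, array([0.6355, 0.234 ]))]
wrist blue [([260.1, 233.3], 1643, array([0.4848, 0.1017])), ([259.1, 238.4], 809, array([0.4837, 0.0969])), ([238.5, 299.4], 885, array([0.4611, 0.0354]))]
side yellow [([256.3, 128.3], 221, array([0.6331, 0.2321])), ([297.3, 307.6], 898, array([ 0.3925, -0.2385])), ([297.3, 302.8], 1032, array([ 0.3978, -0.2317]))]
side blue [([95.2, 41.5], 194, array([0.5246, 1.082 ])), ([235.3, 198.7], 346, array([0.4542, 0.0393])), ([241.9, 241.6], 471, array([ 0.4018, -0.0677])), ([242.6, 238.0], 227, array([ 0.4075, -0.061 ]))]
scene yellow [([417.5, 162.5], 191, array([0.6343, 0.2309])), ([241.8, 195.0], 217, array([ 0.6021, -0.2135])), ([244.6, 203.0], 109, array([ 0.6365, -0.2177]))]
scene blue [([317.7, 149.0], 146, array([0.4538, 0.0387])), ([302.6, 183.8], 51, array([ 0.6124, -0.0748])), ([334.5, 184.2], 42, array([ 0.6449, -0.0101]))]
```

View pics/m5.png

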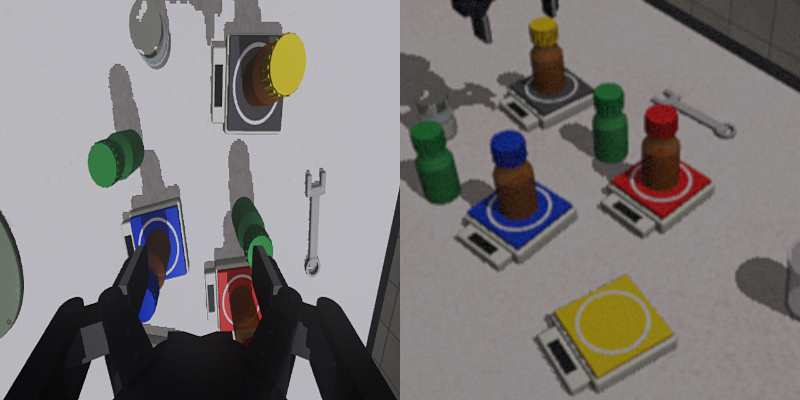

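Blue is upright in the blue ring, at (510,165) in the right panel, and red is in its ring. Yellow is still parked at (543,45), and the yellow mat is empty with its ring at (613,322). Now I'll fetch yellow.

Request:
move_arm(
  deltas=[
    {"jaw": 1, "xyz": [0.9, 0.8, 0], "angular": [0, 0, 0]},
    {"jaw": 1, "xyz": [2, 1.9, 0], "angular": [0, 0, 0]},
    {"jaw": 1, "xyz": [3.1, 2.9, 0], "angular": [0, 0, 0]},
    {"jaw": 1, "xyz": [4, 3.7, 0], "angular": [0, 0, 0]},
    {"jaw": 1, "xyz": [4.3, 4, 0], "angular": [0, 0, 0]},
    {"jaw": 1, "xyz": [4.3, 4, 1], "angular": [0, 0, 0]},
    {"jaw": 1, "xyz": [4.3, 4, 2], "angular": [0, 0, 0]},
    {"jaw": 1, "xyz": [4.3, 4, 2.9], "angular": [0, 0, 0]},
  ],
)

```text
clock: 20.35
tcp_pos: [0.6326, 0.2307, 0.1356]
ee_rot: [2.222, 2.221, -0.001]
contact_force: [0.2, -1.1, -0.7]
finger_gap: 0.0852
grasp_force: 0.0
```

Request:
move_arm(
  deltas=[
    {"jaw": 1, "xyz": [0, 0, 0.5], "angular": [0, 0, 0]},
    {"jaw": 1, "xyz": [0, 0, 0.9], "angular": [0, 0, 0]},
    {"jaw": 1, "xyz": [0, 0, 1.0], "angular": [0, 0, 0]},
    {"jaw": 1, "xyz": [0, 0, 1.0], "angular": [0, 0, 0]},
  ],
)

```text
clock: 20.68
tcp_pos: [0.633, 0.2314, 0.1119]
ee_rot: [2.222, 2.221, -0.0]
contact_force: [1.0, 0.3, 0.1]
finger_gap: 0.0857
grasp_force: 0.0
```

Request:
move_arm(
  deltas=[
    {"jaw": -0.1, "xyz": [0, 0, 0], "angular": [0, 0, 0]},
    {"jaw": -0.3, "xyz": [0, 0, 0], "angular": [0, 0, 0]},
    {"jaw": -0.5, "xyz": [0, 0, 0], "angular": [0, 0, 0]},
    {"jaw": -1, "xyz": [0, 0, 0], "angular": [0, 0, 0]},
    {"jaw": -1, "xyz": [0, 0, 0], "angular": [0, 0, 0]},
    {"jaw": -1, "xyz": [0, 0, 0], "angular": [0, 0, 0]},
    {"jaw": -1, "xyz": [0, 0, 0], "angular": [0, 0, 0]},
    {"jaw": -1, "xyz": [0, 0, 0], "angular": [0, 0, 0]},
  ],
)

```text
clock: 21.35
tcp_pos: [0.6332, 0.232, 0.1127]
ee_rot: [2.221, 2.221, 0.001]
contact_force: [-2.5, -0.1, 7.0]
finger_gap: 0.0386
grasp_force: 39.4
```

Request:
move_arm(
  deltas=[
    {"jaw": -1, "xyz": [0, 0, -0.3], "angular": [0, 0, 0]},
    {"jaw": -1, "xyz": [0, 0, -0.8], "angular": [0, 0, 0]},
    {"jaw": -1, "xyz": [0, 0, -1.8], "angular": [0, 0, 0]},
    {"jaw": -1, "xyz": [0, 0, -3], "angular": [0, 0, 0]},
    {"jaw": -1, "xyz": [0, 0, -4.2], "angular": [0, 0, 0]},
    {"jaw": -1, "xyz": [0, 0, -5.3], "angular": [0, 0, 0]},
    {"jaw": -1, "xyz": [0, 0, -6], "angular": [0, 0, 0]},
    {"jaw": -1, "xyz": [0, 0, -6], "angular": [0, 0, 0]},
  ],
)

```text
clock: 22.02
tcp_pos: [0.6344, 0.2322, 0.2674]
ee_rot: [2.22, 2.219, 0.01]
contact_force: [0.2, 0.8, -1.9]
finger_gap: 0.0391
grasp_force: 40.8
```

Request:
move_arm(
  deltas=[
    {"jaw": -1, "xyz": [-0.5, -0.25, 0], "angular": [0, 0, 0]},
    {"jaw": -1, "xyz": [-1.4, -0.7, 0], "angular": [0, 0, 0]},
    {"jaw": -1, "xyz": [-2.4, -1.2, 0], "angular": [0, 0, 0]},
    {"jaw": -1, "xyz": [-3.5, -1.7, 0], "angular": [0, 0, 0]},
    {"jaw": -1, "xyz": [-4.6, -2.2, 0], "angular": [0, 0, 0]},
    {"jaw": -1, "xyz": [-5.7, -2.75, 0], "angular": [0, 0, 0]},
    {"jaw": -1, "xyz": [-6.8, -3.3, 0], "angular": [0, 0, 0]},
    {"jaw": -1, "xyz": [-7.9, -3.8, 0], "angular": [0, 0, 0]},
  ],
)

```text
clock: 22.68
tcp_pos: [0.5367, 0.033, 0.262]
ee_rot: [-2.221, -2.221, 0.0]
contact_force: [0.3, -0.7, -2.6]
finger_gap: 0.0389
grasp_force: 40.9
```

Request:
move_arm(
  deltas=[
    {"jaw": -1, "xyz": [-1.1, -0.5, 0], "angular": [0, 0, 0]},
    {"jaw": -1, "xyz": [-2.2, -1.05, 0], "angular": [0, 0, 0]},
    {"jaw": -1, "xyz": [-3.3, -1.6, 0], "angular": [0, 0, 0]},
    {"jaw": -1, "xyz": [-4.5, -2.2, 0], "angular": [0, 0, 0]},
    {"jaw": -1, "xyz": [-5.7, -2.8, 0], "angular": [0, 0, 0]},
    {"jaw": -1, "xyz": [-6.9, -3.3, 0], "angular": [0, 0, 0]},
    {"jaw": -1, "xyz": [-7.8, -3.8, 0], "angular": [0, 0, 0]},
    {"jaw": -1, "xyz": [-8.3, -4, 0], "angular": [0, 0, 0]},
  ],
)

```text
clock: 23.35
tcp_pos: [0.4359, -0.176, 0.2621]
ee_rot: [2.225, 2.218, -0.001]
contact_force: [-0.2, -1.1, -3.1]
finger_gap: 0.0389
grasp_force: 40.9
```

Request:
move_arm(
  deltas=[
    {"jaw": -1, "xyz": [0, 0, 0], "angular": [0, 0, 0]},
    {"jaw": -1, "xyz": [0, 0, 0], "angular": [0, 0, 0]},
    {"jaw": -1, "xyz": [0, 0, 0.7], "angular": [0, 0, 0]},
    {"jaw": -1, "xyz": [0, 0, 1.7], "angular": [0, 0, 0]},
    {"jaw": -1, "xyz": [0, 0, 2.8], "angular": [0, 0, 0]},
    {"jaw": -1, "xyz": [0, 0, 3.6], "angular": [0, 0, 0]},
    {"jaw": -1, "xyz": [0, 0, 4], "angular": [0, 0, 0]},
    {"jaw": -1, "xyz": [0, 0, 4], "angular": [0, 0, 0]},
  ],
)

```text
clock: 24.02
tcp_pos: [0.4374, -0.1719, 0.1599]
ee_rot: [-2.217, -2.221, 0.002]
contact_force: [0.0, 0.4, -2.6]
finger_gap: 0.0387
grasp_force: 41.0
```

Request:
move_arm(
  deltas=[
    {"jaw": -1, "xyz": [-0.08, 0.02, 0.6], "angular": [0, 0, 0]},
    {"jaw": -1, "xyz": [-0.08, 0.02, 1.2], "angular": [0, 0, 0]},
    {"jaw": -1, "xyz": [-0.08, 0.02, 1.6], "angular": [0, 0, 0]},
    {"jaw": -1, "xyz": [-0.08, 0.02, 1.72], "angular": [0, 0, 0]},
    {"jaw": -1, "xyz": [-0.08, 0.02, 1.72], "angular": [0, 0, 0]},
    {"jaw": -1, "xyz": [-0.08, 0.02, 1.72], "angular": [0, 0, 0]},
  ],
)

```text
clock: 24.52
tcp_pos: [0.4389, -0.1751, 0.1194]
ee_rot: [2.221, 2.221, 0.0]
contact_force: [0.6, -0.9, -2.4]
finger_gap: 0.0389
grasp_force: 41.1
```

Request:
move_arm(
  deltas=[
    {"jaw": -1, "xyz": [0, 0, 0.06], "angular": [0, 0, 0]},
    {"jaw": -1, "xyz": [0, 0, 0.12], "angular": [0, 0, 0]},
    {"jaw": -1, "xyz": [0, 0, 0.18], "angular": [0, 0, 0]},
    {"jaw": -1, "xyz": [0, 0, 0.18], "angular": [0, 0, 0]},
    {"jaw": -1, "xyz": [0, 0, 0.18], "angular": [0, 0, 0]},
  ],
)

```text
clock: 24.93
tcp_pos: [0.4385, -0.1752, 0.1143]
ee_rot: [-2.221, -2.221, 0.0]
contact_force: [-0.9, -0.3, -2.1]
finger_gap: 0.0393
grasp_force: 41.1
```

Request:
move_arm(
  deltas=[
    {"jaw": -1, "xyz": [0, 0, 0.04], "angular": [0, 0, 0]},
    {"jaw": -1, "xyz": [0, 0, 0.08], "angular": [0, 0, 0]},
    {"jaw": -1, "xyz": [0, 0, 0.1], "angular": [0, 0, 0]},
    {"jaw": -1, "xyz": [0, 0, 0.1], "angular": [0, 0, 0]},
  ],
)

```text
clock: 25.27
tcp_pos: [0.4386, -0.1755, 0.1125]
ee_rot: [2.221, 2.221, 0.0]
contact_force: [-5.6, 1.6, 18.4]
finger_gap: 0.039
grasp_force: 43.1
```

Request:
move_arm(
  deltas=[
    {"jaw": 0.1, "xyz": [0, 0, 0], "angular": [0, 0, 0]},
    {"jaw": 0.4, "xyz": [0, 0, 0], "angular": [0, 0, 0]},
    {"jaw": 1, "xyz": [0, 0, 0], "angular": [0, 0, 0]},
    {"jaw": 1, "xyz": [0, 0, 0], "angular": [0, 0, 0]},
    {"jaw": 1, "xyz": [0, 0, 0], "angular": [0, 0, 0]},
    {"jaw": 1, "xyz": [0, 0, 0], "angular": [0, 0, 0]},
    {"jaw": 1, "xyz": [0, 0, 0], "angular": [0, 0, 0]},
    {"jaw": 1, "xyz": [0, 0, 0], "angular": [0, 0, 0]},
  ],
)

```text
clock: 25.93
tcp_pos: [0.4385, -0.1753, 0.1118]
ee_rot: [-2.221, -2.221, 0.0]
contact_force: [0.5, -0.8, -1.0]
finger_gap: 0.0853
grasp_force: 0.0
```

Request:
move_arm(
  deltas=[
    {"jaw": 1, "xyz": [0, 0, -0.5], "angular": [0, 0, 0]},
    {"jaw": 1, "xyz": [0, 0, -1.5], "angular": [0, 0, 0]},
    {"jaw": 1, "xyz": [0, 0, -2.7], "angular": [0, 0, 0]},
    {"jaw": 1, "xyz": [0, 0, -3.9], "angular": [0, 0, 0]},
    {"jaw": 1, "xyz": [0, 0, -5], "angular": [0, 0, 0]},
    {"jaw": 1, "xyz": [0, 0, -5.6], "angular": [0, 0, 0]},
    {"jaw": 1, "xyz": [0, 0, -5.6], "angular": [0, 0, 0]},
    {"jaw": 1, "xyz": [0, 0, -5.6], "angular": [0, 0, 0]},
  ],
)

```text
clock: 26.6
tcp_pos: [0.4387, -0.1753, 0.2523]
ee_rot: [2.221, 2.221, 0.001]
contact_force: [-0.9, -0.0, 1.1]
finger_gap: 0.0856
grasp_force: 0.0
```

```bash
python3 - <<'E'
from h import *
e=snap('side','side6.png'); c=snap('scene','scene6.png')
s=bot.get_state(); print(s['tcp_pos'],s['clock'])
for n,x in [('side',e),('scene',c)]:
    for col in ['yellow','blue','red']:
        print(n,col,[(b[1],b[0][4],onz(x,*b[1],.129)[:2].round(4)) for b in blobs(x['img'],col) if n!='scene' or (180<b[1][0]<450 and b[1][1]>130)])
cv2.imwrite('pics/m6.png',np.hstack([cv2.resize(cv2.cvtColor(i,cv2.COLOR_RGB2BGR),(400,400)) for i in (c['img'][120:300,190:450],e['img'][110:350,170:450])]))
E
```

```text
[ 0.43811082 -0.17511937  0.25104173] 26.7
side yellow [([295.0, 267.9], 547, array([ 0.4371, -0.1753])), ([297.0, 312.1], 769, array([ 0.3872, -0.2444])), ([298.4, 308.3], 395, array([ 0.393 , -0.2405]))]
side blue [([95.2, 41.6], 208, array([0.5242, 1.0811])), ([235.3, 198.3], 264, array([0.4549, 0.0403])), ([242.5, 241.5], 443, array([ 0.4028, -0.0682])), ([242.9, 237.7], 214, array([ 0.4083, -0.0607]))]
side red [([330.1, 183.1], 198, array([ 0.6295, -0.0453])), ([326.2, 224.7], 416, array([ 0.5434, -0.1319])), ([327.4, 221.2], 225, array([ 0.5512, -0.1264]))]
scene yellow [([238.2, 161.9], 181, array([ 0.4404, -0.1752])), ([242.3, 197.1], 76, array([ 0.6112, -0.2151])), ([256.9, 200.6], 56, array([ 0.6383, -0.1914])), ([232.5, 205.2], 56, array([ 0.6343, -0.2428]))]
scene blue [([317.7, 149.1], 145, array([0.4544, 0.0384])), ([302.6, 183.4], 53, array([ 0.6107, -0.074 ])), ([334.5, 184.1], 45, array([ 0.6445, -0.0098]))]
scene red [([318.7, 182.3], 299, array([ 0.6216, -0.0387])), ([318.5, 225.0], 242, array([ 0.7754, -0.1127])), ([318.2, 221.3], 140, array([ 0.7638, -0.1078]))]
```

View pics/m6.png

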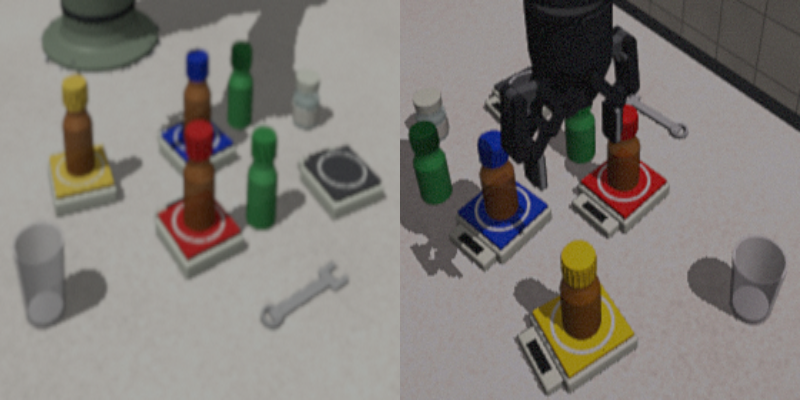

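The picture shows all three bottles upright in their own rings: yellow at (78,140), blue at (197,95) and red at (200,180). The grey scale is empty at (342,170), the bystanders are where they started, and the gripper is clear.

```bash
python3 -c "
from workcell import bot
print(bot.hand_in())"
```

```text
the job is handed in; nothing more can be done
None
```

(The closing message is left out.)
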